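# Switch the diverter gate and feed the waiting bushings to the empty bin

## Task

The blue bin is full: rock the yellow seesaw gate over its pivot so that it slopes down to the empty red bin, and only then push the two bushings waiting on the white track above it forward off its open end onto the gate, so that both roll down into the red bin. Touch and push only, do not pick a bushing up or raise it, let neither go into the blue bin, and leave the tools and parts standing around where they are.

Things in the scene. Friction and masses are not known exactly. Their poses are not given: they have to be found in the camera images.
- diverter: Green steel sorting stand fixed to the bench (place and yaw vary). Origin on the bench under the middle of the gate's pivot; x axis along the pivot shaft, away from the robot; y (left) and -y run down to the bins; z up. Bushings travel along y in a 46 mm wide lane. Green cheeks flank the gate at x = +/-25 mm: tops 150 mm high for y = +/-50 mm, 126 mm high beyond that at the pads.
- gate (a joint): Seesaw gate, a yellow plate 196 (y) x 42 (x) x 5 mm turning about the stand's x axis, 120 mm above the bench. Radians, 0 level; stops at -0.28 (left, +y end down, feeds the full blue bin: the start) and +0.28 (right, -y end down, feeds the red bin). A weight over the shaft makes it fall to the nearer stop by itself once past level; rocking it takes about 1 N at the pad.
- gate_pivot (a point): Middle of the gate's top face, over the pivot (124 mm above the bench). A dark steel weight (40 mm diameter, 45 mm long) swings above the shaft outside the far cheek, at the stand's x = 36 to 85 mm, top 185 mm above the bench.
- gate_right_pad (a point): Top of the gate plate at the middle of the black rubber thumb pad (34 x 24 mm) near its right (-y) end, 84 mm from the pivot: raised at the start, about 147 mm above the bench; 124 mm when level. The left half of the gate lies under the feed track.
- track_end (a point): Middle of the feed track's floor at its open end, at the stand's y = 45 mm, 166 mm above the bench. The white level track runs from here 165 mm along the stand's +y: 46 mm wide inside, steel side walls 12 mm high, open at both ends, with a 1.5 mm bead across the floor 4 mm from this end. A bushing whose centre is pushed past this end drops 42 mm onto the gate and rolls down it.
- lead_bushing: Suspension bushing nearer the track's open end: oiled steel sleeve with black rubber ends, a cylinder 40 mm diameter, 40 mm long, about 140 g, lying across the track; rolls or slides easily when pushed. Origin at its centre (186 mm above the bench on the track), x axis along the cylinder.
- rear_bushing: The same bushing, waiting behind the first on the track (7 to 35 mm gap); origin at its centre, x axis along the cylinder. Pushed towards the stand's -y, it pushes the lead one before it.
- empty_bin: Empty red picking bin, 150 x 110 mm, fixed under the right (-y) chute. Origin under its centre on the bench; its x axis points away from the chute. Floor 5 mm thick, walls 4 mm; lip at the chute 40 mm high, back 80 mm high.
- empty_bin_floor (a point): Middle of the red bin's inner floor, 5 mm above the bench; axes as the bin's.
- full_bin: Blue picking bin of the same size under the left (+y) chute and the far end of the track, full of bushings; fixed. Origin under its centre on the bench; its x axis points away from the chute.
- brass_drift: Brass drift standing upright, 34 mm diameter, 95 mm tall; origin under its centre. Bystander.
- press_sleeve: Dark steel tube standing upright, 58 mm diameter, 60 mm tall; origin under its centre. Bystander.
- ball_bearing: Ball bearing lying flat, 72 mm diameter, 18 mm high; origin under its centre. Bystander.
- spray_can: Blue spray can standing, 54 mm diameter, 120 mm tall; origin under its centre. Bystander.
- hammer: Hammer lying flat, handle to its -x; origin underneath. Bystander.
- wrench: Wrench lying flat, handle to its -x; origin underneath. Bystander.
- press_block: Dark steel press block 60 x 100 x 50 mm high; origin under its centre. Bystander.
Not all that is in view belongs to the job. Several things look just like the empty_bin: the one meant starts farthest to the robot's left.

How it is judged:
By the outcome, as a careful person would: the job done as asked, in the order asked, and still so for the second after the job is handed in, with the robot touching nothing.
It also fails if it takes over 42 s, if anything falls off the work surface, if the arm or the gripper's body presses on something with over 40 N, if the wrist force passes 120 N, or if a joint passes its speed limit or range.

## Robot

A 7-joint arm with a two-finger parallel gripper is mounted at the origin on the work surface. World frame = base frame: x ahead of the robot, y to its left, z up, the work surface at z = 0. Lengths are in m, angles in degrees, forces in N, time in s.
With the tool pointing down it reaches from about 0.425 to 0.875 m from the base axis. Payload 4.7 kg.
Tool frame: the origin (TCP) lies on the centre line of the jaws, within the pads' length; the fingertips stand 8 mm ahead of it and the grasp point (between the pads) lies 11 mm behind it; z points along the fingers, y is the direction in which the jaws open and shut (so a half turn about z gives the same grasp; the last joint's range is limited). The gripper opens to 87 mm and grips with 3 to 60 N. Pads are 19 mm wide; open, the fingers measure 117 mm over their backs; the gripper's body (75 mm by 190 mm) begins 51 mm behind the grasp point.
Start: joints at [74.777, 18.392, -4.016, 83.108, 1.295, 78.541, -3.26], TCP at [0.179, -0.625, 0.231] pointing down, gripper open.
Joint ranges: [-163.93, 163.93], [-17.29, 119.83], [-79.2, 71.16], [3.27, 140.29], [-89.18, 269.18], [5.43, 117.66], [-154.24, 154.24]. Speed limits (degrees/s): [147.25, 147.25, 180, 180, 180, 180, 180].

## Interface

Orientations are given as [roll, pitch, yaw] about the fixed x, y, z axes, in that order (R = Rz(yaw) Ry(pitch) Rx(roll)).
In Python, from cell import env gives the robot as it stands. The module is installed in compiled form; this text tells all that it offers.
- The arm moves only by the tool move_arm, never from a script. Its argument "steps" is a list of rows, each a list of 2 entries, a list of its own where there are three numbers: the shift along the tool's x, y, z in m, then the turn about the tool's z in rad. A call has 1 to 20 rows; each row is the pose to reach, as a shift and turn from the pose commanded when the call began, along the tool's axes at that moment; what a row does not reach only later rows make up. A row lasts 1/8 s, in which the tool goes at most 62.5 mm and 10.7 degrees, less where a joint would pass 70% of its speed; a pose out of reach is approached as far as the arm can. A call with a gripper value outside its range is refused whole. "hand" is the closure, from -1 (fully open) to 1 (shut), set as the call begins (left out, the last holds). The fingers move at their own pace and stop on an object; "squeeze" is the grip in N (left out, the last holds). Time passes only in rows, so rows that repeat a pose let the fingers close. It gives the time, the measured TCP pose, the force and the opening at its end, in the units of the state.
- env.get_obs(): the state, without advancing time (a new reading comes with each control period).
- env.read_camera(name): name is "scene" or "top" or "wrist"; returns (picture, depth): 480x640x3 uint8, red, green, blue; 480x640 float32, m along the optical axis (not along the pixel's ray), 0 where there is no reading.
- env.calibration(name): a dict with "intrinsics" (3x3 intrinsics, pixels), "D" ([k1, k2, p1, p2, k3] as OpenCV has them; the pictures are not rectified), "position" and "orientation" of the camera in the world; the wrist camera has in their place "mount" (4x4, takes a point from camera to tool coordinates, whose origin is the TCP and whose axes are the flange's). Camera axes: x right, y up, looking along -z (the intrinsics and any distortion apply to the point x, -y, -z); pixel columns grow to the right and rows downward; lengths in m; the calibration is good to about 2 mm. A picture is of the moment at which its call begins: read the wrist's pose just before it. calibration takes no time and is no camera call.
- env.sign_off(): hands the job in, once; it reports no verdict.
Trained networks look in the newest picture that a camera, given by its name, has taken for a name from the list of things; names that differ only in an ending like _2 or _b are one class to them, and where a whole thing is asked for, a point or a joint stands for the part that bears it (a point fixed in the world has none). Each returns a list of dicts, best first, with "conf" (0 to 1); they miss things now and then, are a little off and sometimes report something else, mostly with a low value. They report only what shows in the picture. A call takes as long as a camera call. They do not tell look-alikes from the thing itself.
- env.cut_out(camera, query): "region" (480x640 bool, what is visible of it) and "uv" ([column, row] in pixels, amid what is visible of it).
The state is a dict: "time_s": time; "qpos": joint angles; "joint_velocities": joint speeds; "effort": joint torques, N m; "tool_pos": TCP position; "tool_rot": TCP orientation; "force": force on the tool from outside, world axes, zero at the start; "wrist_torque": the same for the moment, N m; "grip_width": finger opening in m.
Only numpy, scipy, OpenCV 4.12 (cv2) and the standard library are available. Lean on these libraries where they do the work, as an engineer would, in place of code of your own. Each camera call takes 0.05 s, during which the arm holds its last target. There are 200 camera calls.

## Working session

There is one attempt and no reset: what is moved stays moved. The work goes in short steps, Python scripts to look and compute and a tool call to move; the robot and the scene stay as the last step left them, time stands still between calls to the robot, and variables do not carry over. Pictures are saved under pics/ and viewed, about 8 in all and at most 12, crops included, and the job is handed in when it is done.

Besides the shell and the picture viewer there is one more tool, called after "Request:" as name(argument=value, ...) on one line, values as JSON. move_arm: Moves the arm, as the interface text tells. Its arguments: {"type":"object","properties":{"steps":{"type":"array"},"hand":{"type":"number"},"squeeze":{"type":"number"}},"required":["steps"]}

```bash
mkdir -p pics
cat > h.py <<'E'
import numpy as np, cv2
from cell import env
from scipy.spatial.transform import Rotation as R
def campose(name):
    c=env.calibration(name)
    if 'mount' in c:
        s=env.get_obs(); T=np.eye(4); T[:3,:3]=R.from_euler('xyz',s['tool_rot'],degrees=True).as_matrix(); T[:3,3]=s['tool_pos']
        return c,T@np.array(c['mount'])
    T=np.eye(4); o=np.array(c['orientation'])
    T[:3,:3]=o if o.shape==(3,3) else R.from_euler('xyz',o,degrees=True).as_matrix()
    T[:3,3]=c['position']; return c,T
def cloud(name):
    c,T=campose(name); p,d=env.read_camera(name)
    v,u=np.mgrid[0:480,0:640]
    n=cv2.undistortPoints(np.stack([u,v],-1).reshape(-1,1,2).astype(np.float64),np.array(c['intrinsics']),np.array(c['D'])).reshape(480,640,2)
    P=np.stack([n[...,0]*d,-n[...,1]*d,-d],-1)@T[:3,:3].T+T[:3,3]
    P[d==0]=np.nan
    return p,d,P
def save(n,p): cv2.imwrite('pics/'+n+'.png',p[...,::-1])
E
python3 - <<'E'
from h import *
print(env.get_obs()); 
for n in('scene','top'):
    print({k:np.array(v).tolist() for k,v in env.calibration(n).items()})
    p,d,P=cloud(n); save(n,p); np.save(n+'.npy',P)
    for q in('diverter','gate','gate_right_pad','lead_bushing','track_end','empty_bin','full_bin'):
        for r in env.cut_out(n,q)[:5]:
            m=r['region']; print(n,q,round(r['conf'],2),np.round(r['uv']),np.round(np.nanmedian(P[m],0),3),m.sum())
E
```

```text
{'time_s': 0.0, 'qpos': array([74.77751792, 18.43850355, -4.01562556, 83.17316212,  1.29577518,
       78.53816756, -3.2605772 ]), 'joint_velocities': array([ 0.0141147 , -0.02009978, -0.01869563, -0.03552383,  0.03957079,
        0.08168721,  0.00636689]), 'effort': array([-3.97588319e-04, -4.91284060e+01, -4.04124185e-01, -3.12527490e+01,
       -6.39976398e-02,  4.36710881e-02,  1.99200526e-04]), 'tool_pos': array([ 0.17930416, -0.62425111,  0.22948303]), 'tool_rot': array([-1.79895447e+02,  6.26065161e-03,  1.60318656e+01]), 'force': array([-0.67504117,  0.50063185,  0.26018974]), 'wrist_torque': array([-0.02781159, -0.04542242,  0.01336163]), 'grip_width': 0.0870738550524518}
{'intrinsics': [[581.3489902224211, 0.0, 320.09701824483284], [0.0, 581.3489902224211, 238.80560194394616], [0.0, 0.0, 1.0]], 'D': [-0.08187684374477935, 0.0, 0.0, 0.0, 0.0], 'position': [1.571533187212367, -0.19600175128734487, 1.0677107386239872], 'orientation': [48.237858119601924, 0.5015425269618414, 78.6187505982516]}
scene diverter 0.71 [309. 270.] [ 0.608 -0.045  0.088] 8295
scene diverter 0.71 [307.
[... 662 characters left out ...]
63, 240.25343435123526], [0.0, 0.0, 1.0]], 'D': [-0.049245795974494834, 0.0, 0.0, 0.0, 0.0], 'position': [0.44527147070092976, -0.013787478559772042, 1.9295857271736354], 'orientation': [3.016888514252793, 0.22554896263855245, -91.21773557590284]}
top diverter 0.8 [331. 226.] [ 0.592 -0.056  0.108] 3560
top gate 0.7 [331. 218.] [ 0.608 -0.056  0.138] 896
top gate 0.26 [295. 202.] [0.67  0.054 0.017] 395
top gate_right_pad 0.79 [330. 216.] [ 0.608 -0.059  0.139] 848
top lead_bushing 0.61 [304. 231.] [0.571 0.025 0.203] 166
top empty_bin 0.81 [447. 316.] [ 0.296 -0.415  0.01 ] 1967
top empty_bin 0.61 [407. 204.] [ 0.661 -0.307  0.009] 1702
top full_bin 0.85 [253. 250.] [0.517 0.193 0.058] 1474
```

Run:
```python
from h import *
a=cv2.imread('pics/scene.png')[150:390,140:460]; cv2.imwrite('pics/sc.png',cv2.resize(a,None,fx=2.5,fy=2.5,interpolation=cv2.INTER_CUBIC))
a=cv2.imread('pics/top.png')[140:340,200:466]; cv2.imwrite('pics/tc.png',cv2.resize(a,None,fx=3,fy=3,interpolation=cv2.INTER_CUBIC))
```

```text
(no output)
```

View pics/sc.png

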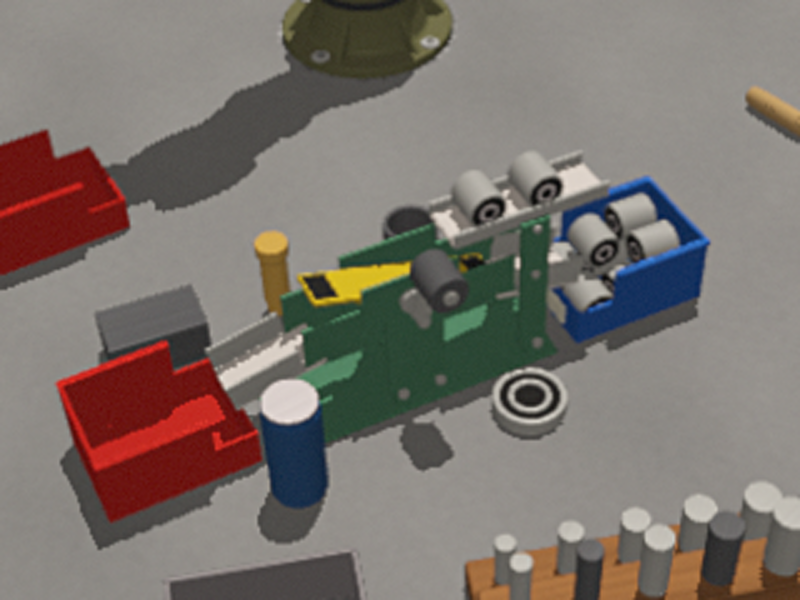

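View pics/tc.png

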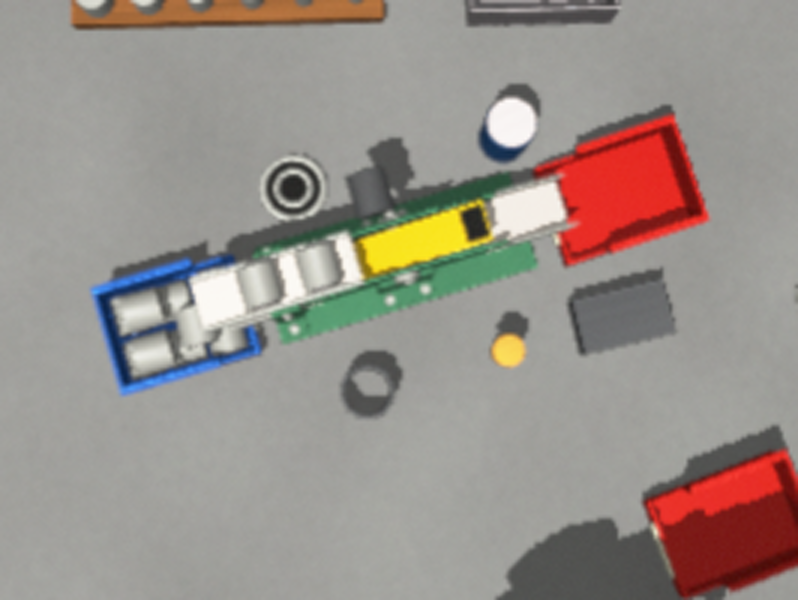

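The top view shows the stand with the track on the left. The red bin of the job is at about (625,190) in the crop, under the right chute and the further left of the two. The gate pad is at (475,222) and the bushings at (262,283) and (318,266). Next I fit the stand frame.

Run:
```python
from h import *
for n in('top','scene'):
    P=np.load(n+'.npy'); p=cv2.imread('pics/'+n+'.png')[...,::-1].astype(int)
    r,g,b=p[...,0],p[...,1],p[...,2]
    box=(abs(P[...,0]-.6)<.12)&(abs(P[...,1]+.03)<.2)
    ye=box&(r>150)&(g>120)&(b<90)&(P[...,2]>.1)
    tr=box&(P[...,2]>.16)&(P[...,1]>-.02)&(P[...,0]<.62)
    bu=box&(P[...,2]>.19)&(P[...,1]>-.03)
    fl=tr&(P[...,2]<.172)&(p.min(-1)>170)
    dk=box&(p.max(-1)<60)&(P[...,2]>.13)&(P[...,1]<-.06)
    for k,m in dict(yellow=ye,track=tr,floor=fl,bush=bu,pad=dk).items():
        q=P[m]; 
        if len(q)<5: print(n,k,len(q)); continue
        if k in('bush',):
            _,l,c=cv2.kmeans(q.astype(np.float32),2,None,(3,50,1e-5),5,0); 
            for i in (0,1):
                a=q[l.ravel()==i]; print(n,k,a.mean(0).round(4),a.max(0).round(3),len(a))
            continue
        (cx,cy),(w,h),a=cv2.minAreaRect(q[:,:2].astype(np.float32))
        d=np.linalg.svd(q[:,:2]-q[:,:2].mean(0))[2][0] if len(q)<9000 else 0
        print(n,k,len(q),'mean',q.mean(0).round(4),'rect',round(cx,4),round(cy,4),round(w,3),round(h,3),round(a,1),'dir',np.degrees(np.arctan2(d[1],d[0])).round(1),'z',np.percentile(q[:,2],[2,50,98]).round(3))
```

```text
top yellow 525 mean [ 0.5993 -0.08    0.1305] rect 0.5486 -0.0964 0.157 0.134 15.3 dir 94.5 z [0.105 0.13  0.151]
top track 1028 mean [0.5584 0.0665 0.1825] rect 0.5588 0.0666 0.067 0.164 15.5 dir 105.3 z [0.161 0.177 0.212]
top floor 337 mean [0.5544 0.0823 0.1667] rect 0.5586 0.0665 0.052 0.165 16.2 dir -74.8 z [0.161 0.167 0.172]
top bush [0.5715 0.0235 0.203 ] [0.65  0.046 0.219] 193
top bush [0.5541 0.0817 0.2031] [0.577 0.104 0.215] 186
top pad 44 mean [ 0.6162 -0.1342  0.1488] rect 0.6164 -0.1343 0.026 0.015 15.6 dir -163.5 z [0.138 0.149 0.157]
scene yellow 315 mean [ 0.6085 -0.0995  0.137 ] rect 0.6108 -0.0946 0.049 0.111 13.7 dir -61.3 z [0.121 0.138 0.151]
scene track 1557 mean [0.5729 0.059  0.1809] rect 0.5667 0.0663 0.068 0.167 15.8 dir 105.8 z [0.162 0.177 0.207]
scene floor 184 mean [0.5565 0.0772 0.1662] rect 0.5602 0.0641 0.038 0.165 15.8 dir 105.6 z [0.162 0.166 0.17 ]
scene bush [0.5648 0.0782 0.2004] [0.584 0.105 0.21 ] 241
scene bush [0.5812 0.0207 0.2004] [0.602 0.046 0.211] 249
scene pad 60 mean [ 0.6211 -0.1351  0.1487] rect 0.6197 -0.1357 0.029 0.019 18.4 dir 16.9 z [0.144 0.148 0.154]
```

Request:
move_arm(steps=[[[0.015,-0.009,0],-0.04],[[0.05,-0.031,0],-0.14],[[0.09,-0.057,0],-0.25],[[0.13,-0.082,0],-0.37],[[0.17,-0.107,0],-0.48],[[0.21,-0.132,0],-0.59],[[0.25,-0.157,0],-0.7],[[0.29,-0.182,0],-0.81],[[0.33,-0.207,0.005],-0.93],[[0.37,-0.232,0.01],-1.04],[[0.41,-0.258,0.015],-1.15],[[0.45,-0.283,0.02],-1.26],[[0.49,-0.308,0.025],-1.38],[[0.52,-0.327,0.03],-1.46],[[0.54,-0.339,0.03],-1.52],[[0.55,-0.346,0.03],-1.545],[[0.556,-0.349,0.03],-1.562],[[0.556,-0.349,0.03],-1.562],[[0.556,-0.349,0.03],-1.562]], hand=1)

```text
time_s: 3.18
tool_pos: [0.617, -0.1372, 0.2006]
tool_rot: [-180.0, 0.0, 105.4]
force: [-0.3, 0.3, -0.1]
grip_width: 0.0005
```

Run:
```python
from h import *
s=env.get_obs();print(s)
p,d,P=cloud('wrist'); save('w1',p)
r,g,b=[p[...,i].astype(int) for i in range(3)]
m=(r>150)&(g>120)&(b<90); q=P[m]; print(m.sum(), np.nanmedian(q,0))
p,d,P=cloud('scene'); a=p[150:390,140:460]; save('s1',cv2.resize(a,None,fx=2,fy=2))
```

```text
{'time_s': 3.175, 'qpos': array([ 37.91322646,  20.5910113 , -35.24607623,  87.23040243,
        12.12522978,  76.03545629,  16.86720912]), 'joint_velocities': array([ 0.15090218, -0.03795798, -0.14072455,  0.11369522, -0.09711254,
       -0.08392017, -0.07192742]), 'effort': array([-3.29298992e-01, -4.52602422e+01, -6.40481740e+00, -3.02868068e+01,
       -7.38700340e-02,  5.05364081e-02,  6.52835497e-04]), 'tool_pos': array([ 0.6169865 , -0.13718318,  0.2005836 ]), 'tool_rot': array([-1.79966496e+02,  4.27748291e-02,  1.05409438e+02]), 'force': array([-0.31781505,  0.34189315, -0.08522123]), 'wrist_torque': array([-0.0196289 , -0.0800252 , -0.04951113]), 'grip_width': 0.0004668207463653504}
15290 [ 0.601194   -0.07717732  0.12950354]
```

View pics/w1.png

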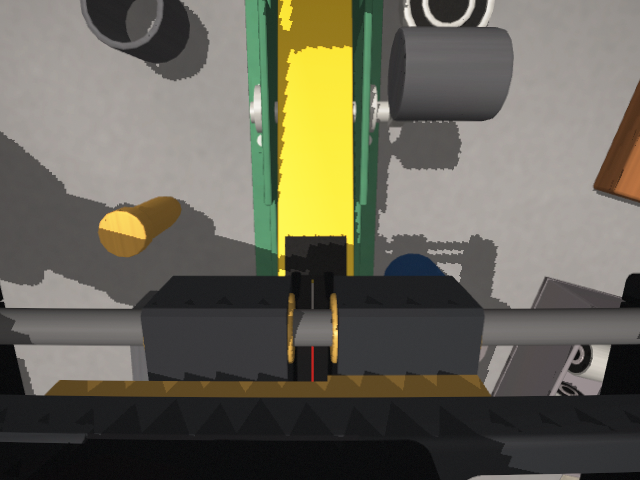

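View pics/s1.png

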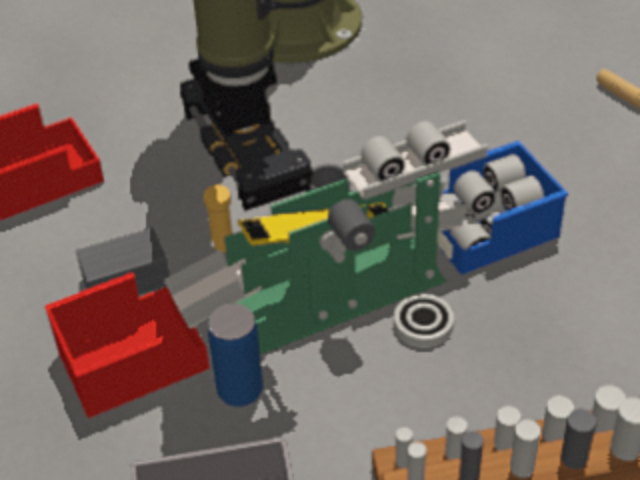

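The wrist view shows the closed fingers centred over the black pad at (316,255), and the weight is clear. I press down.

Request:
move_arm(steps=[[[0,0,0.015],0],[[0,0,0.03],0],[[0,0,0.04],0],[[0,0,0.048],0],[[0,0,0.056],0],[[0,0,0.064],0],[[0,0,0.072],0],[[0,0,0.08],0],[[0,0,0.084],0],[[0,0,0.084],0],[[0,0,0.084],0]])

```text
time_s: 4.65
tool_pos: [0.6177, -0.1358, 0.1168]
tool_rot: [180.0, 0.0, 105.5]
force: [0.2, 0.8, -0.3]
grip_width: 0.0006
```

Request:
move_arm(steps=[[[0,0,-0.02],0],[[0,0,-0.05],0],[[0,0,-0.09],0],[[0,0,-0.13],0],[[0,0,-0.154],0],[[0,0,-0.154],0]])

```text
time_s: 5.4
tool_pos: [0.619, -0.1356, 0.2746]
tool_rot: [179.7, 0.2, 105.5]
force: [-0.4, 0.2, -1.3]
grip_width: 0.0005
```

Run:
```python
from h import *
s=env.get_obs();print(s['tool_pos'],s['force'])
p,d,P=cloud('wrist'); 
r,g,b=[p[...,i].astype(int) for i in range(3)]
o=np.array([.594,-.057]);ey=np.array([-.2672,.9636]);ex=np.array([.9636,.2672])
m=(r>150)&(g>120)&(b<90)&(P[...,2]<.16); q=P[m]; y=(q[:,:2]-o)@ey
print('gate slope z=a*y+b',np.polyfit(y,q[:,2],1), 'x mid',np.percentile((q[:,:2]-o)@ex,[1,99]))
p,d,P=cloud('scene'); a=p[150:390,140:460]; save('s2',cv2.resize(a,None,fx=2,fy=2))
```

```text
[ 0.61897222 -0.13555721  0.27459424] [-0.36433651  0.16845249 -1.25828433]
gate slope z=a*y+b [0.14233556 0.09612219] x mid [-0.13473932  0.3160619 ]
```

View pics/s2.png

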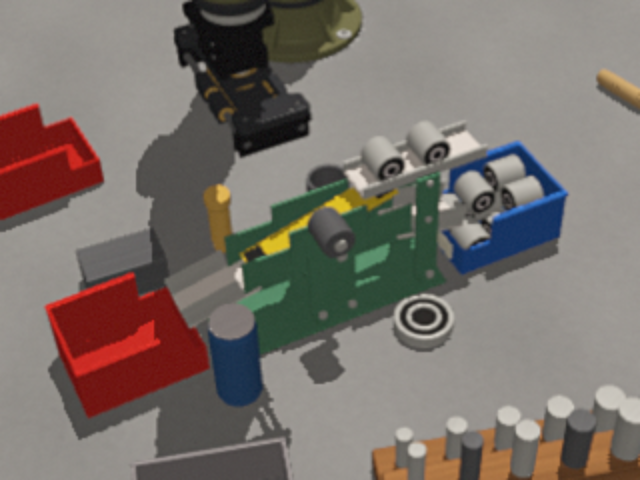

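The gate now slopes down to the right: the pad is low at (250,255) and the weight has swung right. The bushings are still on the track. I move to behind the rear one, staying high.

Request:
move_arm(steps=[[[0.015,0,0],0],[[0.045,0,0],0],[[0.08,0,0],0],[[0.115,0,0],0],[[0.15,0,0],0],[[0.185,0,0],0],[[0.22,0,0],0],[[0.25,0,0],0],[[0.265,0,0],0],[[0.271,0,0],0],[[0.271,0,0],0],[[0.271,0,0],0]])

```text
time_s: 7.0
tool_pos: [0.5453, 0.1239, 0.2703]
tool_rot: [-180.0, 0.0, 105.4]
force: [0.5, 0.1, 1.0]
grip_width: 0.0005
```

Run:
```python
from h import *
s=env.get_obs();print(s['tool_pos'],s['tool_rot'],s['force'])
o=np.array([.594,-.057]);ey=np.array([-.2672,.9636]);ex=np.array([.9636,.2672])
print('tcp stand',(s['tool_pos'][:2]-o)@ex,(s['tool_pos'][:2]-o)@ey)
for n in('scene','top'):
    p,d,P=cloud(n); save(n+'3',p)
    X=(P[...,:2]-o)@ex;Y=(P[...,:2]-o)@ey
    for r in env.cut_out(n,'rear_bushing'):
        m=r['region']&(P[...,2]>.17);print(n,r['conf'],r['uv'],m.sum(),[np.percentile(a[m],[2,50,98]).round(4) for a in (X,Y,P[...,2])] if m.sum() else '')
a=cv2.imread('pics/scene3.png')[150:390,140:460]; cv2.imwrite('pics/s3.png',cv2.resize(a,None,fx=2,fy=2))
p,_,_=cloud('wrist'); save('w3',p)
```

```text
[0.54534662 0.12389357 0.27027707] [-1.79977156e+02  2.37931433e-02  1.05407245e+02] [0.50637493 0.07976445 0.98097251]
tcp stand 0.001452368991468351 0.1873092291438362
scene 0.64 [356.7, 223.5] 352 [array([-0.0166,  0.0158,  0.0286]), array([0.1231, 0.1367, 0.1618]), array([0.1744, 0.196 , 0.2074])]
top 0.53 [286.4, 232.5] 140 [array([-0.0196, -0.0002,  0.0187]), array([0.127 , 0.1412, 0.1559]), array([0.1901, 0.2045, 0.2132])]
top 0.52 [236.9, 259.8] 0
```

View pics/w3.png

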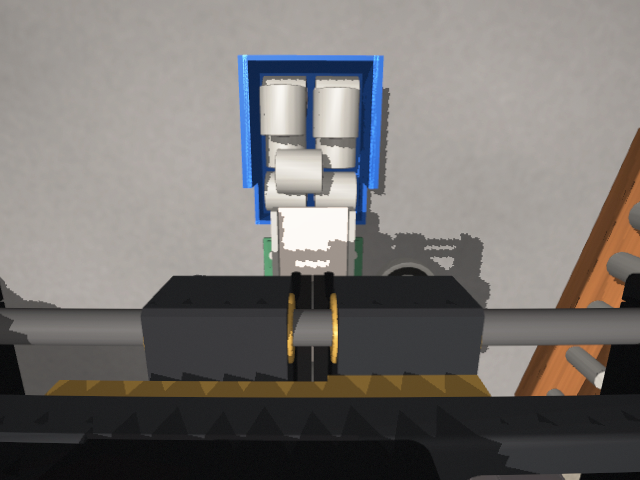

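The fingers are centred over the track behind the rear bushing. The track floor shows at (313,235), and the bushing is about 15 mm in front of them. I lower, then push the lead bushing off.

Request:
move_arm(steps=[[[0,0,0.015],0],[[0,0,0.035],0],[[0,0,0.055],0],[[0,0,0.07],0],[[0,0,0.078],0],[[0,0,0.081],0],[[0,0,0.081],0]])

```text
time_s: 8.12
tool_pos: [0.5452, 0.1254, 0.1898]
tool_rot: [180.0, 0.0, 105.5]
force: [0.3, 0.1, 0.3]
grip_width: 0.0005
```

Request:
move_arm(steps=[[[-0.006,0,0],0],[[-0.014,0,0],0],[[-0.024,0,0],0],[[-0.034,0,0],0],[[-0.045,0,0],0],[[-0.056,0,0],0],[[-0.067,0,0],0],[[-0.078,0,0],0],[[-0.08,0,0],0],[[-0.08,0,0],0],[[-0.08,0,0],0],[[-0.08,0,0],0]])

```text
time_s: 9.62
tool_pos: [0.5663, 0.0487, 0.1896]
tool_rot: [180.0, 0.0, 105.6]
force: [-0.1, 0.1, -0.8]
grip_width: 0.0004
```

Run:
```python
from h import *
s=env.get_obs();print(s['tool_pos'],s['force'])
p,d,P=cloud('scene'); a=p[150:390,140:460]; save('s4',cv2.resize(a,None,fx=2,fy=2))
```

```text
[0.56625928 0.04874815 0.18956534] [-0.10778682  0.14254992 -0.77536957]
```

View pics/s4.png

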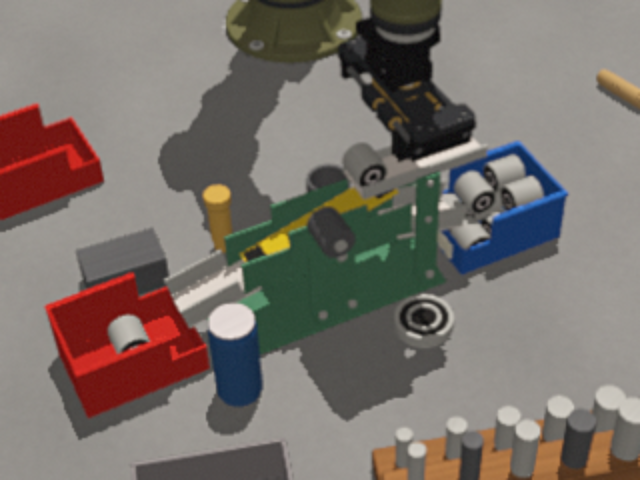

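The lead bushing is in the red bin at (128,333), the gate still slopes right, and the rear bushing waits at the bead at (365,165). I push it on.

Request:
move_arm(steps=[[[-0.006,0,0],0],[[-0.014,0,0],0],[[-0.024,0,0],0],[[-0.034,0,0],0],[[-0.045,0,0],0],[[-0.055,0,0],0],[[-0.055,0,0],0],[[-0.055,0,0],0],[[-0.055,0,0],0],[[-0.055,0,0],0]])

```text
time_s: 10.92
tool_pos: [0.581, -0.0043, 0.1896]
tool_rot: [180.0, 0.0, 105.6]
force: [0.1, -0.6, -0.5]
grip_width: 0.0006
```

Request:
move_arm(steps=[[[0,0,-0.015],0],[[0,0,-0.04],0],[[0,0,-0.07],0],[[0,0,-0.09],0],[[0,0,-0.1],0],[[0,0,-0.1],0],[[0,0,-0.1],0],[[0,0,-0.1],0]])

```text
time_s: 11.92
tool_pos: [0.5806, -0.0048, 0.2886]
tool_rot: [-179.9, -0.0, 105.5]
force: [-0.8, -0.2, -0.6]
grip_width: 0.0005
```

Run:
```python
from h import *
s=env.get_obs();print(s['time_s'],s['tool_pos'],s['force'],s['joint_velocities'].round(2))
p,d,P=cloud('scene'); a=p[150:390,140:460]; save('s5',cv2.resize(a,None,fx=2,fy=2))
```

```text
11.925 [ 0.58062805 -0.00483025  0.28855741] [-0.80156985 -0.15250731 -0.62017286] [ 0.03 -0.01 -0.01 -0.14 -0.02  0.15  0.06]
```

View pics/s5.png

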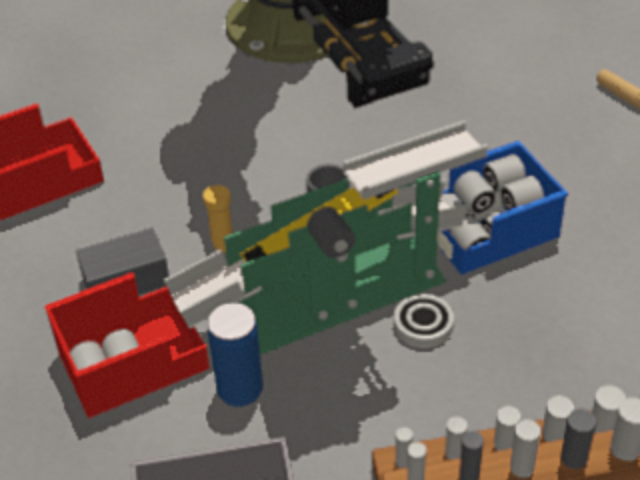

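Both bushings lie in the red bin at (88,355) and (120,345). The track is empty, the gate is still right and the bystanders have not moved.

```bash
python3 -c "
from cell import env
print(env.sign_off())"
```

```text
the job is handed in; nothing more can be done
None
```

The job is done and handed in at about 12 s of the 42 s allowed. I pressed the gate's right pad until the gate tipped over to the red-bin side and checked that in the picture. I then pushed the rear bushing along the track with the closed fingers. The lead bushing went off first, and after a check that it was in the red bin, the rear one followed.

- **Final picture:** Both bushings lie in the red bin under the chute. The track is empty, the gate still slopes right, the blue bin looks unchanged, the tools and parts look unmoved, and the arm is clear above.
- **Forces:** The wrist force was about 1.5 N at most in the readings I took at the end of each move.
- **Failed check:** My numeric fit of the gate's slope from the wrist camera gave nonsense, because other pixels in view matched the colour filter. I judged the gate's position from the scene pictures instead.

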